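Open the narrow cuvette reader

ROBOT

A 6-joint arm with a two-finger parallel gripper is mounted at the origin on the work surface; the furniture and walls round the work are solid. World frame = base frame: x ahead of the robot, y to its left, z up, the work surface at z = 0. Lengths are in mm, angles in rad, forces in N, time in s.
With the tool pointing down it reaches from about 275 to 750 mm from the base axis. Payload 10.2 kg.
Tool frame: the origin (TCP) lies between the finger pads; the fingertips stand ctrl.tips_ahead ahead of it and the grasp point (between the pads) lies 8 mm behind it (ctrl.tips_ahead is the distance from the TCP to the fingertips, in mm); z points along the fingers, y is the direction in which the jaws open and shut (so a half turn about z gives the same grasp; the last joint's range is limited). The gripper opens to 85 mm and grips with 20 to 120 N. Pads are 22 mm wide; open, the fingers measure 114 mm over their backs; the gripper's body (76 mm by 85 mm) begins 54 mm behind the grasp point. The pads swing forward as they close: fully open they stand 13 mm farther back than shut.
Start: joints at [-1.363, 0.313, 1.498, -0, 1.331, -0.223], TCP at [219.227, -477.044, 242.294] pointing down, gripper open.
Joint ranges: [-2.94, 2.94], [-0.97, 2.17], [0.19, 2.56], [-1.23, 4.37], [0.02, 3.11], [-2.88, 2.88]. Speed limits (rad/s): [2.39, 2.39, 3.01, 3.14, 3.14, 3.14].

INTERFACE

Orientations are given as a unit quaternion [w, x, y, z].
In Python, from rig import ctrl gives the robot as it stands. The module is installed in compiled form; this text tells all that it offers.
- The arm moves only by the tool move_arm, never from a script. Its argument "motion" is a list of rows, each an object with "offset": the shift along the tool's x, y, z in m, a list of three; "angular": the turn, a rotation vector about the tool's x, y, z in degrees, a list of three; "jaw": the finger opening in m, from 0 to 0.0854. In form: [{"offset": [tx, ty, tz], "angular": [ax, ay, az], "jaw": jaw}, ...]. A call has 1 to 5 rows; each row is the pose to reach, as a shift and turn from the pose commanded when the call began, along the tool's axes at that moment; what a row does not reach only later rows make up. A row lasts 1/8 s, in which the tool goes at most 62.5 mm and 10.7 degrees, less where a joint would pass 70% of its speed; a pose out of reach is approached as far as the arm can. A call with a gripper value outside its range is refused whole. The fingers move at their own pace and stop on an object; "squeeze" is the grip in N (left out, the last holds). Time passes only in rows, so rows that repeat a pose let the fingers close. It gives the time, the measured TCP pose, the force and the opening at its end, in the units of the state.
- ctrl.sense(): the state, without advancing time (a new reading comes with each control period).
- ctrl.capture(name): name is "side" or "top"; returns a dict with "img" (384x512x3 uint8, red, green, blue), "intrinsics" (3x3 intrinsics, pixels), "k1" (the pictures are not rectified: a ray, as slopes to the right and down, at radius r is drawn at 1 + k1 r^2 times it, then the intrinsics apply), "rvec" (rotation vector, rad) and "tvec" (3), from world to camera coordinates, as OpenCV has them. Camera axes: x right, y down, z forward; pixel columns grow to the right and rows downward; lengths in mm; the calibration is good to about 2 mm. A picture is of the moment at which its call begins. There is no depth.
- ctrl.finish_job(): hands the job in, once; it reports no verdict.
The state is a dict: "time_s": time; "joints": joint angles; "dq": joint speeds; "tau": joint torques, N m; "eef_pos": TCP position; "ee_rot": TCP orientation; "force": force on the tool from outside, world axes, zero at the start; "wrist_torque": the same for the moment, N m; "grip_width": opening from 0.0 (shut) to 1.0 (fully open).
Only numpy, scipy, OpenCV 4.12 (cv2) and the standard library are available. Lean on these libraries where they do the work, as an engineer would, in place of code of your own. Each camera call takes 0.05 s, during which the arm holds its last target. There are 200 camera calls.

TASK

Make the narrower of the two cuvette readers ready for loading, using shut fingertips only: press down its front release tab until the lid pops up, then push the lid back until it rests fully open against its stop, and let the tab spring back. Push gently, grasp nothing, do not lift the reader or shove it out of place, and leave the wide reader shut and the other things on the table where they are.

Things in the scene. Friction and masses are not known exactly. Their poses are not given: they have to be found in the camera images.
- narrow_reader: the narrow cuvette reader: a white bench instrument 110 mm deep (its x), 80 mm wide (its y), top deck 70 mm above the table, 1.8 kg, standing loose on rubber feet. Origin: centre of its underside; x points from its front (latch side) to its back, z up. Front face at x = -55 mm. A steel spring pin beside the hinge lifts the lid when it is unlatched
- narrow_reader_tab (a joint): angle of the narrow reader's black release tab: a paddle 30 mm wide, level, sticking out 34 mm from its pivot (reader x = -61, z = 59.5 mm), with a hook rising from the pivot over the lid's tongue (top at z = 80 mm). 0 = rest, grows as pressed down; frees the lid at about 0.25, stop at 0.42. About 3 N at the press point frees, 4 N bottoms, up to double nearer the pivot; springs back
- narrow_reader_press (a point): press point on top of the paddle, 24 mm in front of its pivot; at rest at x = -85, z = 61.5 mm of the reader; moves with the tab, down 6 mm to free the lid, 10 mm to the stop. The hook is 21 mm behind it at rest, about 14 mm when pressed, so press with the narrow side of the shut fingers along the reader's x
- narrow_reader_lid (a joint): angle of the narrow reader's grey lid, 56 mm wide, 8 mm thick, hinged at the back. 0 = shut, latched; once freed the spring pin lifts it to about 1.0 rad, where it stays, front edge about 62 mm above the deck, to be pushed straight back. Past upright (1.57) it falls on to its stop at 1.92; let go earlier it drops back to about 1.0. Under 2 N at its edge moves it
- narrow_reader_lid_edge (a point): middle of the underside of the narrow lid's front tongue tip, 72.5 mm from the hinge axis; moves with the lid
- narrow_reader_lid_hinge (a point): point on the narrow lid's hinge axis (which runs along the reader's y), at x = 17 mm, z = 71.5 mm in the reader's frame, 1.5 mm above the deck
- wide_reader: the wide cuvette reader: a white bench instrument 110 mm deep (its x), 120 mm wide (its y), top deck 70 mm above the table, 1.8 kg, standing loose on rubber feet. Origin: centre of its underside; x points from its front (latch side) to its back, z up. Front face at x = -55 mm. A steel spring pin beside the hinge lifts the lid when it is unlatched
- wide_reader_tab (a joint): angle of the wide reader's black release tab: a paddle 30 mm wide, level, sticking out 34 mm from its pivot (reader x = -61, z = 59.5 mm), with a hook rising from the pivot over the lid's tongue (top at z = 80 mm). 0 = rest, grows as pressed down; frees the lid at about 0.25, stop at 0.42. About 3 N at the press point frees, 4 N bottoms, up to double nearer the pivot; springs back
- wide_reader_press (a point): press point on top of the paddle, 24 mm in front of its pivot; at rest at x = -85, z = 61.5 mm of the reader; moves with the tab, down 6 mm to free the lid, 10 mm to the stop. The hook is 21 mm behind it at rest, about 14 mm when pressed, so press with the narrow side of the shut fingers along the reader's x
- wide_reader_lid (a joint): angle of the wide reader's grey lid, 96 mm wide, 8 mm thick, hinged at the back. 0 = shut, latched; once freed the spring pin lifts it to about 1.0 rad, where it stays, front edge about 62 mm above the deck, to be pushed straight back. Past upright (1.57) it falls on to its stop at 1.92; let go earlier it drops back to about 1.0. Under 2 N at its edge moves it
- wide_reader_lid_edge (a point): middle of the underside of the wide lid's front tongue tip, 72.5 mm from the hinge axis; moves with the lid
- wide_reader_lid_hinge (a point): point on the wide lid's hinge axis (which runs along the reader's y), at x = 17 mm, z = 71.5 mm in the reader's frame, 1.5 mm above the deck
- amber_bottle: bystander: brown bottle with a blue cap, 47 mm across, 88 mm tall, loose; origin under its centre
- small_bottle: bystander: small white bottle with a red cap, 28 mm across, 70 mm tall, loose; origin under its centre
- cryo_carton: bystander: dark blue box with a yellow lid, 95 x 78 x 64 mm, loose; origin under its centre

How it is judged:
By the outcome, as a careful person would: the job done as asked, in the order asked, and still so for the second after the job is handed in, with the robot touching nothing.
It also fails if it takes over 38 s, if anything falls off the work surface, if the arm or the gripper's body presses on something with over 40 N, if the wrist force passes 120 N, or if a joint passes its speed limit or range.

## Working session

There is one attempt and no reset: what is moved stays moved. The work goes in short steps, Python scripts to look and compute and a tool call to move; the robot and the scene stay as the last step left them, time stands still between calls to the robot, and variables do not carry over. Pictures are saved under pics/ and viewed, about 8 in all and at most 12, crops included, and the job is handed in when it is done.

Besides the shell and the picture viewer there is one more tool, called after "Emit:" as name(argument=value, ...) on one line, values as JSON. move_arm: Moves the arm, as the interface text tells. Its arguments: {"type":"object","properties":{"motion":{"type":"array","items":{"type":"object","properties":{"offset":{"type":"array","items":{"type":"number"}},"angular":{"type":"array","items":{"type":"number"}},"jaw":{"type":"number"}}}},"squeeze":{"type":"number"}},"required":["motion"]}

```bash
mkdir -p pics; python3 - <<'E'
from rig import ctrl
import cv2,numpy as np
s=ctrl.sense();print(s, ctrl.tips_ahead)
for n in("side","top"):
    c=ctrl.capture(n);cv2.imwrite(f"pics/{n}0.png",c["img"][:,:,::-1]);np.savez(f"{n}.npz",**c)
    print(n,c["intrinsics"],c["k1"],c["rvec"],c["tvec"],(-cv2.Rodrigues(np.array(c["rvec"]))[0].T@np.array(c["tvec"]).ravel()))
    cv2.imwrite(f"pics/{n}0b.png",cv2.resize(c["img"][:,:,::-1],(800,600),interpolation=cv2.INTER_CUBIC))
E
```

```text
{'time_s': 0.0, 'joints': array([-1.36338940e+00,  3.13466751e-01,  1.49843455e+00, -1.25245382e-05,
        1.33100190e+00, -2.23358431e-01]), 'dq': array([-1.91194311e-04,  3.40673631e-04, -1.45759305e-03,  3.72212613e-04,
       -3.89897084e-05,  6.99469842e-04]), 'tau': array([-1.77071579e-04, -4.12259531e+01, -2.59747392e+01, -1.88810827e-04,
        4.16253039e-03, -2.39682731e-05]), 'eef_pos': array([ 219.17711491, -476.79315674,  241.72745023]), 'ee_rot': array([-6.55299536e-04,  9.76894151e-01,  2.13722691e-01, -8.55685191e-07]), 'force': array([-0.0544922 , -0.30028037, -0.22036954]), 'wrist_torque': array([-0.0388032 ,  0.02059287, -0.05844309]), 'grip_width': 1.0018728164759094} 11.0
side [[479.38362895   0.         253.19938256]
 [  0.         479.38362895 192.18175414]
 [  0.           0.           1.        ]] 0.04128267603122998 [-0.02967392 -2.70406022  1.58828557] [ 432.78728767   13.12358296 1267.51106641] [ 438.65887351 1094.75665647  634.93907115]
top [[452.63742485   0.         262.13115853]
 [  0.         452.63742485 192.19589937]
 [  0.           0.           1.        ]] 0.02498841390132139 [ 2.15396716 -2.15719712  0.13647277] [  98.71445886  461.87757485 1318.68357299] [ 291.35015928   97.48501471 1366.60658597]
```

View pics/top0b.png

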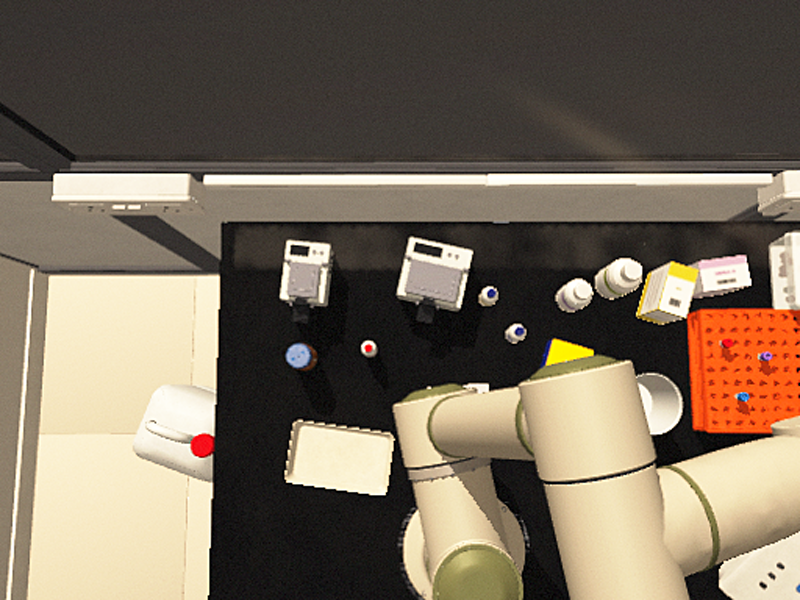

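View pics/side0b.png

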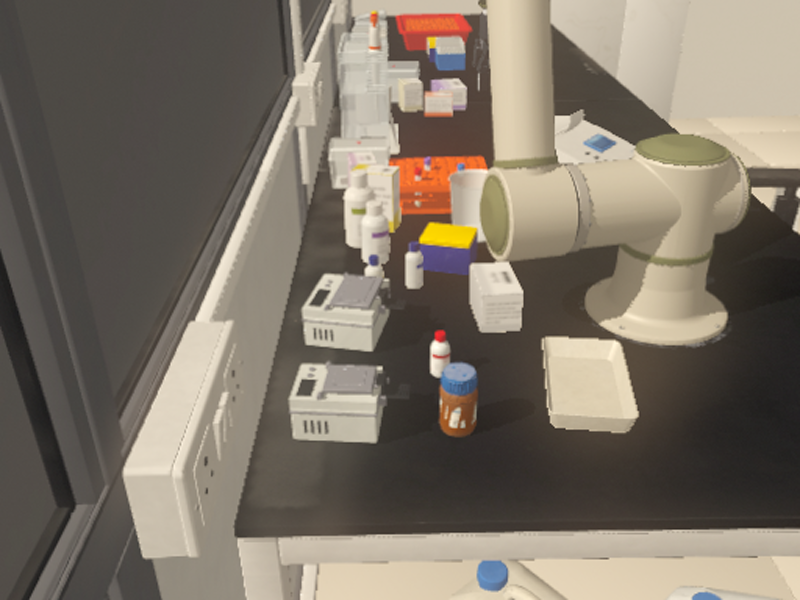

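The top view shows the narrow reader at about (307,273) and its black tab at (300,313), facing the robot. The wide reader is at (435,275), the amber bottle at (300,356) and the small bottle at (368,348). I'll enlarge both views of the narrow reader next.

```bash
python3 - <<'E'
import cv2,numpy as np
t=cv2.imread("pics/top0.png")[145:245,170:260]; s=cv2.imread("pics/side0.png")[215:295,175:275]
a=cv2.resize(t,None,fx=6,fy=6,interpolation=cv2.INTER_CUBIC)
cv2.imwrite("pics/ct.png",a); cv2.imwrite("pics/cs.png",cv2.resize(s,None,fx=7,fy=7,interpolation=cv2.INTER_CUBIC))
E
```

```text
(no output)
```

View pics/ct.png

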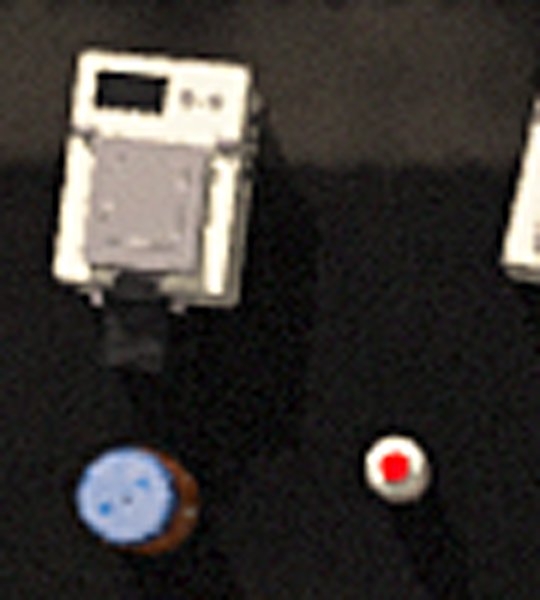

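View pics/cs.png

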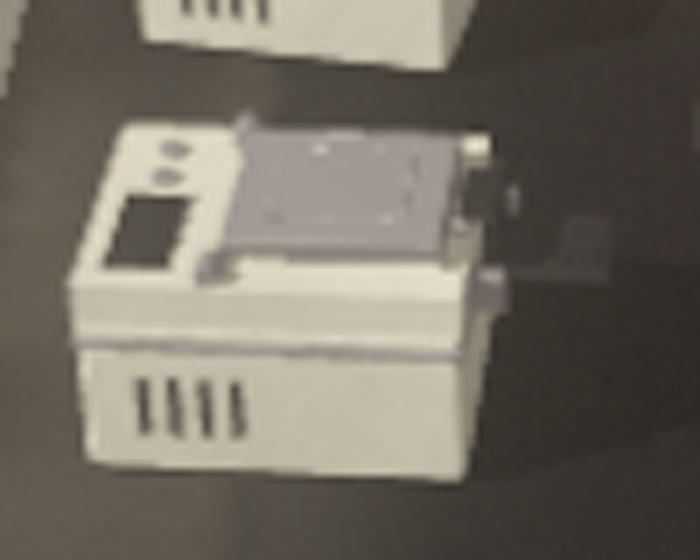

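The top crop shows the deck corners at back-left (80,52), back-right (250,67) and front-left (55,277), with the paddle's front end at (105,362)–(162,370). The side crop shows deck corners at (70,285), (468,297) and (125,125), base corners at (88,460) and (465,480), and the paddle tip at (608,275)/(610,215).

```bash
cat > h.py <<'E'
import cv2,numpy as np
def cam(n):
    c=np.load(f"{n}.npz");return c
def proj(c,P):
    R=cv2.Rodrigues(c["rvec"])[0];p=np.atleast_2d(P)@R.T+c["tvec"].ravel()
    s=p[:,:2]/p[:,2:];s=s*(1+float(c["k1"])*(s**2).sum(1,keepdims=True))
    K=c["intrinsics"];return s*[K[0,0],K[1,1]]+[K[0,2],K[1,2]]
def crop(p,o,f): return (np.array(p,float)+.5)/f-.5+o
def place(q,L):
    x,y,a=q[:3];L=np.atleast_2d(L).astype(float);c,s=np.cos(a),np.sin(a)
    return np.c_[x+c*L[:,0]-s*L[:,1],y+s*L[:,0]+c*L[:,1],L[:,2]]
E
python3 - <<'E'
from h import *
from scipy.optimize import least_squares as ls
T,S=cam("top"),cam("side")
tp=crop([(80,52),(250,67),(55,277),(105,362),(162,370)],[170,145],6)
tl=[(55,40,70),(55,-40,70),(-55,40,70),(-95,15,61),(-95,-15,61)]
sp=crop([(70,285),(468,297),(125,125),(88,460),(465,480),(608,275),(610,215)],[175,215],7)
sl=[(55,40,70),(-55,40,70),(55,-40,70),(55,40,2),(-55,40,2),(-95,15,61),(-95,-15,61)]
def f(q,w=(1,1)): return np.r_[(proj(T,place(q,tl))-tp).ravel()*w[0],(proj(S,place(q,sl))-sp).ravel()*w[1]]
for w in((1,1),(1,0),(0,1)):
    r=ls(f,[640,400,0],args=(w,),loss="soft_l1");print(r.x,np.round(f(r.x),1).reshape(-1,2).tolist())
# triangulate checks: deck back-left, front-left, back-right
for i,j in((0,0),(2,1),(1,2),(3,5),(4,6)):
    g=lambda P:np.r_[(proj(T,P)-tp[i]).ravel(),(proj(S,P)-sp[j]).ravel()]
    r=ls(g,[640,400,70]);print(i,r.x.round(1),r.cost.round(2))
# bottles
for n,p,z in(("amber",(125,497),88),("small",(397,467),70)):
    u=crop(p,[170,145],6);print(n,ls(lambda q:(proj(T,[q[0],q[1],z])-u).ravel(),[500,400]).x)
q=ls(f,[640,400,0],loss="soft_l1").x
print(place(q,[(-85,0,61.5),(17,0,71.5)]))
E
```

```text
[512.9888902  293.49534263 728.75621339] [[0.3, 0.1], [-0.8, 0.1], [0.1, -0.2], [-0.7, 0.5], [0.1, 0.1], [-0.1, -0.7], [-1.3, -0.4], [-0.2, -0.6], [0.1, 1.4], [0.0, 0.7], [0.0, -0.5], [0.7, -0.6]]
[513.29577551 292.98307061 188.40203817] [[0.4, -0.0], [-0.6, -0.0], [0.3, -0.3], [-0.5, 0.4], [0.3, -0.0], [-0.2, -0.9], [-1.5, -0.6], [-0.3, -0.7], [-0.0, 1.3], [-0.1, 0.6], [-0.1, -0.6], [0.5, -0.8]]
[512.82548636 294.12823702 728.75605923] [[0.0, 0.1], [-1.0, 0.1], [-0.1, -0.1], [-0.9, 0.5], [-0.1, 0.1], [-0.1, -0.5], [-1.2, -0.2], [-0.1, -0.4], [0.1, 1.6], [0.1, 0.9], [0.1, -0.3], [0.8, -0.4]]
0 [571.5 329.1  69. ] 0.02
2 [460.1 338.9  69.4] 0.18
1 [564.3 246.6  67.2] 0.02
3 [420.3 315.8  58.8] 0.1
4 [418.1 288.   59.8] 0.04
amber [354.80421201 300.22159406]
small [369.73524696 173.66092357]
[[428.35843912 301.41283904  61.5       ]
 [529.91498042 291.91184335  71.5       ]]
```

Fit: the reader is at (513, 293.5) with yaw about -0.093 rad (-5.3°), the press point is at (428, 301), and triangulated deck height is about 69 mm, which agrees with the text. Next I'll travel there at the current height with the fingers shutting.

Emit:
move_arm(motion=[{"offset": [0.511, -0.622, 0], "angular": [0, 0, 30], "jaw": 0}, {"offset": [0.511, -0.622, 0], "angular": [0, 0, 30], "jaw": 0}, {"offset": [0.511, -0.622, 0], "angular": [0, 0, 30], "jaw": 0}, {"offset": [0.511, -0.622, 0], "angular": [0, 0, 30], "jaw": 0}, {"offset": [0.511, -0.622, 0], "angular": [0, 0, 30], "jaw": 0}], squeeze=20)

```text
time_s: 0.72
eef_pos: [298.6, -172.9, 242.2]
ee_rot: [-0.0, 0.999, -0.047, 0.0]
force: [2.2, -0.1, -0.0]
grip_width: 0.001
```

Emit:
move_arm(motion=[{"offset": [0.08, -0.48, 0], "angular": [0, 0, 0], "jaw": 0}, {"offset": [0.08, -0.48, 0], "angular": [0, 0, 0], "jaw": 0}, {"offset": [0.08, -0.48, 0], "angular": [0, 0, 0], "jaw": 0}, {"offset": [0.08, -0.48, 0], "angular": [0, 0, 0], "jaw": 0}, {"offset": [0.08, -0.48, 0], "angular": [0, 0, 0], "jaw": 0}])

```text
time_s: 1.35
eef_pos: [378.4, 129.6, 242.4]
ee_rot: [0.0, 0.999, -0.046, 0.0]
force: [1.4, -0.6, 0.2]
grip_width: -0.002
```

Emit:
move_arm(motion=[{"offset": [0.029, -0.17, 0], "angular": [0, 0, 0], "jaw": 0}, {"offset": [0.029, -0.17, 0], "angular": [0, 0, 0], "jaw": 0}, {"offset": [0.029, -0.17, 0], "angular": [0, 0, 0], "jaw": 0}, {"offset": [0.029, -0.17, 0], "angular": [0, 0, 0], "jaw": 0}, {"offset": [0.029, -0.17, 0], "angular": [0, 0, 0], "jaw": 0}])

```text
time_s: 1.98
eef_pos: [422.7, 293.5, 242.0]
ee_rot: [0.0, 0.999, -0.046, -0.0]
force: [0.3, -0.0, -0.4]
grip_width: 0.003
```

Emit:
move_arm(motion=[{"offset": [0.0005, -0.008, 0.04], "angular": [0, 0, 0], "jaw": 0}, {"offset": [0.0005, -0.008, 0.09], "angular": [0, 0, 0], "jaw": 0}, {"offset": [0.0005, -0.008, 0.13], "angular": [0, 0, 0], "jaw": 0}, {"offset": [0.0005, -0.008, 0.15], "angular": [0, 0, 0], "jaw": 0}, {"offset": [0.0005, -0.008, 0.15], "angular": [0, 0, 0], "jaw": 0}])

```text
time_s: 2.6
eef_pos: [423.8, 300.6, 91.6]
ee_rot: [0.001, 0.999, -0.047, -0.001]
force: [0.3, 0.1, 0.4]
grip_width: -0.002
```

```bash
cat > look.py <<'E'
import sys,cv2,numpy as np
from rig import ctrl
tag=sys.argv[1]
s=ctrl.sense();print(s["time_s"],s["eef_pos"].round(1),s["force"].round(2),s["joints"].round(2))
t=ctrl.capture("top")["img"][130:230,165:255,::-1];q=ctrl.capture("side")["img"][180:300,165:285,::-1]
t=cv2.resize(t,(450,500),interpolation=cv2.INTER_CUBIC);q=cv2.resize(q,(500,500),interpolation=cv2.INTER_CUBIC)
cv2.imwrite(f"pics/{tag}.png",cv2.resize(np.hstack([t,q]),(800,421)))
E
python3 look.py a1
```

```text
2.6 [423.8 300.6  91.6] [0.33 0.09 0.43] [ 0.39  0.47  1.69 -0.    0.98  2.06]
```

View pics/a1.png

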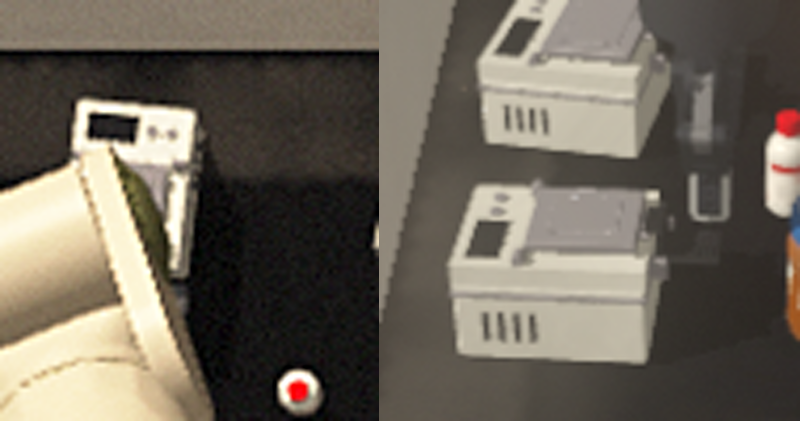

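```bash
python3 - <<'E'
from h import *
S=cam("side");q=[513,293.5,-.093]
print("tip corners proj",proj(S,place([423.8,300.6,-.093],[(11,0,80.6),(-11,0,80.6),(0,14,80.6),(11,14,80.6),(-11,14,80.6)])).round(1).tolist(),"seen",253.6,265,242.7)
print("paddle",proj(S,place(q,[(-95,15,61.5),(-95,-15,61.5),(-61,15,61.5)])).round(1).tolist(),"seen 261.6,254.7")
c,s=np.cos(q[2]),np.sin(q[2]);d=np.array([423.8-513,300.6-293.5]);print("tcp in reader",c*d[0]+s*d[1],-s*d[0]+c*d[1])
E
```

```text
tip corners proj [[253.7, 240.4], [264.6, 240.7], [258.7, 244.6], [253.2, 244.4], [264.2, 244.8]] seen 253.6 265 242.7
paddle [[261.5, 253.2], [262.4, 244.4], [244.5, 252.6]] seen 261.6,254.7
tcp in reader -89.47388113493538 -1.214328889325829
```

The fingertips project to where they appear, and sit at reader x = -89.5, over the paddle and clear of the hook. Now I'll press down in small steps.

Emit:
move_arm(motion=[{"offset": [0, -0.001, 0.01], "angular": [0, 0, 0], "jaw": 0}, {"offset": [0, -0.001, 0.017], "angular": [0, 0, 0], "jaw": 0}, {"offset": [0, -0.001, 0.02], "angular": [0, 0, 0], "jaw": 0}, {"offset": [0, -0.001, 0.022], "angular": [0, 0, 0], "jaw": 0}, {"offset": [0, -0.001, 0.022], "angular": [0, 0, 0], "jaw": 0}])

```text
time_s: 3.32
eef_pos: [424.2, 302.9, 70.3]
ee_rot: [0.0, 0.999, -0.046, -0.0]
force: [-1.8, -0.7, 1.8]
grip_width: 0.002
```

Emit:
move_arm(motion=[{"offset": [0, 0.001, 0.001], "angular": [0, 0, 0], "jaw": 0}, {"offset": [0, 0.001, 0.002], "angular": [0, 0, 0], "jaw": 0}, {"offset": [0, 0.001, 0.003], "angular": [0, 0, 0], "jaw": 0}, {"offset": [0, 0.001, 0.004], "angular": [0, 0, 0], "jaw": 0}, {"offset": [0, 0.001, 0.004], "angular": [0, 0, 0], "jaw": 0}])

```text
time_s: 3.95
eef_pos: [424.5, 301.9, 66.5]
ee_rot: [-0.0, 0.999, -0.046, 0.0]
force: [0.5, 1.4, 3.8]
grip_width: 0.001
```

```bash
python3 look.py a2
```

```text
3.95 [424.5 301.9  66.5] [0.51 1.38 3.8 ] [ 0.39  0.51  1.71 -0.    0.92  2.06]
```

View pics/a2.png

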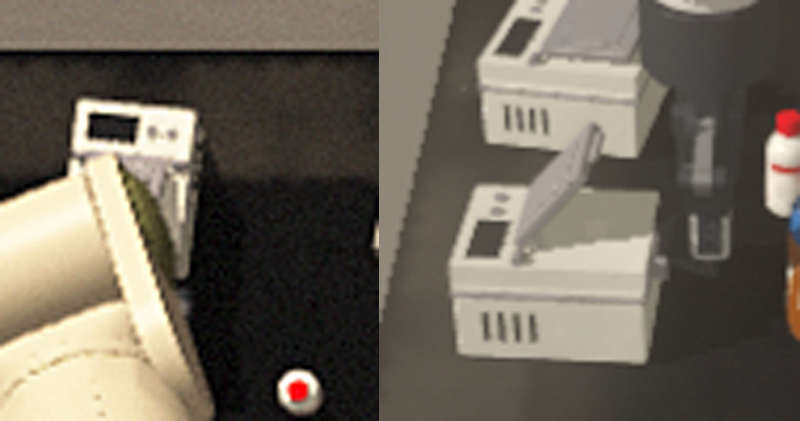

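The lid has popped to about 1 rad and the reader hasn't moved. I'll raise straight up, then approach the lid edge.

Emit:
move_arm(motion=[{"offset": [0, 0, -0.03], "angular": [0, 0, 0], "jaw": 0}, {"offset": [0, 0, -0.065], "angular": [0, 0, 0], "jaw": 0}, {"offset": [0, 0, -0.065], "angular": [0, 0, 0], "jaw": 0}, {"offset": [0.025, 0, -0.065], "angular": [0, 0, 0], "jaw": 0}, {"offset": [0.045, 0, -0.065], "angular": [0, 0, 0], "jaw": 0}])

```text
time_s: 4.68
eef_pos: [469.0, 297.2, 130.0]
ee_rot: [0.001, 0.999, -0.046, -0.001]
force: [-0.2, -0.4, -0.3]
grip_width: -0.002
```

Emit:
move_arm(motion=[{"offset": [0.005, 0, 0], "angular": [0, 0, 0], "jaw": 0}, {"offset": [0.011, 0, 0], "angular": [0, 0, 0], "jaw": 0}, {"offset": [0.017, 0, 0], "angular": [0, 0, 0], "jaw": 0}, {"offset": [0.023, 0, 0], "angular": [0, 0, 0], "jaw": 0}, {"offset": [0.028, 0, 0], "angular": [0, 0, 0], "jaw": 0}])

```text
time_s: 5.3
eef_pos: [497.2, 295.1, 131.3]
ee_rot: [0.0, 0.999, -0.046, 0.0]
force: [-0.1, 0.6, 0.9]
grip_width: 0.003
```

Emit:
move_arm(motion=[{"offset": [0.006, 0, 0], "angular": [0, 0, 0], "jaw": 0}, {"offset": [0.012, 0, 0], "angular": [0, 0, 0], "jaw": 0}, {"offset": [0.018, 0, 0], "angular": [0, 0, 0], "jaw": 0}, {"offset": [0.023, 0, 0], "angular": [0, 0, 0], "jaw": 0}, {"offset": [0.027, 0, 0], "angular": [0, 0, 0], "jaw": 0}])

```text
time_s: 5.92
eef_pos: [524.1, 292.5, 131.3]
ee_rot: [0.0, 0.999, -0.046, -0.0]
force: [-0.2, -0.1, 0.0]
grip_width: 0.002
```

Emit:
move_arm(motion=[{"offset": [0.002, 0, 0], "angular": [0, 0, 0], "jaw": 0}, {"offset": [0.004, 0, 0], "angular": [0, 0, 0], "jaw": 0}, {"offset": [0.005, 0, 0], "angular": [0, 0, 0], "jaw": 0}, {"offset": [0.005, 0, 0], "angular": [0, 0, 0], "jaw": 0}])

```text
time_s: 6.42
eef_pos: [528.8, 292.1, 131.3]
ee_rot: [-0.0, 0.999, -0.046, 0.0]
force: [-0.2, 0.3, 0.4]
grip_width: 0.002
```

```bash
python3 look.py a3
```

```text
6.425 [528.8 292.1 131.3] [-0.17  0.3   0.44] [ 0.31  0.59  1.39 -0.    1.17  1.97]
```

View pics/a3.png

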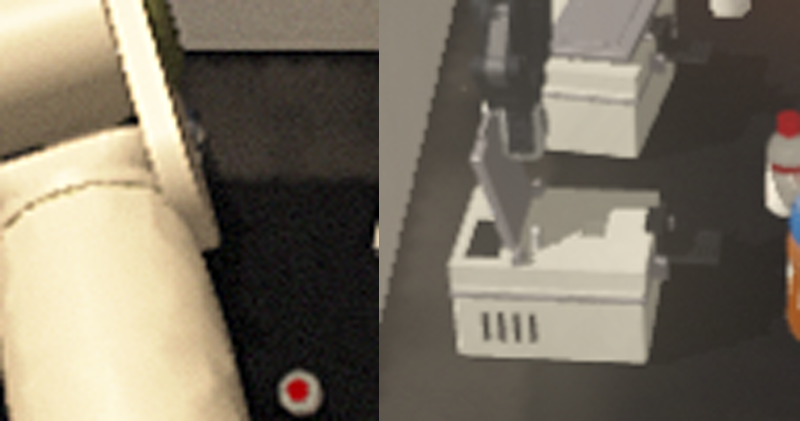

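The lid is past upright and lying back, and the tab is level again. I'll withdraw and check.

Emit:
move_arm(motion=[{"offset": [-0.02, 0, 0], "angular": [0, 0, 0], "jaw": 0}, {"offset": [-0.05, 0, -0.01], "angular": [0, 0, 0], "jaw": 0}, {"offset": [-0.08, 0, -0.05], "angular": [0, 0, 0], "jaw": 0}, {"offset": [-0.1, 0, -0.1], "angular": [0, 0, 0], "jaw": 0}, {"offset": [-0.12, 0.04, -0.11], "angular": [0, 0, 0], "jaw": 0}])

```text
time_s: 7.15
eef_pos: [405.7, 264.4, 244.3]
ee_rot: [-0.001, 0.999, -0.045, 0.003]
force: [-0.2, -0.7, -0.2]
grip_width: -0.001
```

Emit:
move_arm(motion=[{"offset": [-0.03, 0.3, 0], "angular": [0, 0, 0], "jaw": 0}, {"offset": [-0.03, 0.3, 0], "angular": [0, 0, 0], "jaw": 0}, {"offset": [-0.03, 0.3, 0], "angular": [0, 0, 0], "jaw": 0}, {"offset": [-0.03, 0.3, 0], "angular": [0, 0, 0], "jaw": 0}, {"offset": [-0.03, 0.3, 0], "angular": [0, 0, 0], "jaw": 0}])

```text
time_s: 7.78
eef_pos: [347.1, -34.3, 241.6]
ee_rot: [0.0, 0.999, -0.047, 0.001]
force: [0.9, 0.1, 0.6]
grip_width: 0.0
```

Emit:
move_arm(motion=[{"offset": [0, 0.1, 0], "angular": [0, 0, 0], "jaw": 0}, {"offset": [0, 0.1, 0], "angular": [0, 0, 0], "jaw": 0}, {"offset": [0, 0.1, 0], "angular": [0, 0, 0], "jaw": 0}, {"offset": [0, 0.1, 0], "angular": [0, 0, 0], "jaw": 0}])

```text
time_s: 8.28
eef_pos: [338.6, -131.5, 241.3]
ee_rot: [-0.0, 0.999, -0.046, -0.0]
force: [-0.4, -0.7, -0.0]
grip_width: -0.003
```

```bash
python3 look.py a4; python3 - <<'E'
from rig import ctrl
from h import *
# bystander shift check vs first pictures + predicted lid edge
for n in("top","side"):
    c=ctrl.capture(n);cv2.imwrite(f"pics/{n}f.png",c["img"][:,:,::-1])
S=cam("side")
def lid(th): return [(17-72.5*np.cos(th),y,71.5+72.5*np.sin(th)) for y in(28,-28)]
for th in(1.57,1.75,1.92): 
    p=proj(S,place([513,293.5,-.093],lid(th)));print(th,((p-[165,180])*3.509+[379,0]).round(0).tolist())
E
```

```text
8.275 [ 338.6 -131.5  241.3] [-0.37 -0.67 -0.03] [-0.7  -0.06  1.92  0.    1.27  0.97]
1.57 [[510.0, 141.0], [526.0, 88.0]]
1.75 [[486.0, 142.0], [504.0, 89.0]]
1.92 [[465.0, 146.0], [484.0, 93.0]]
```

View pics/a4.png

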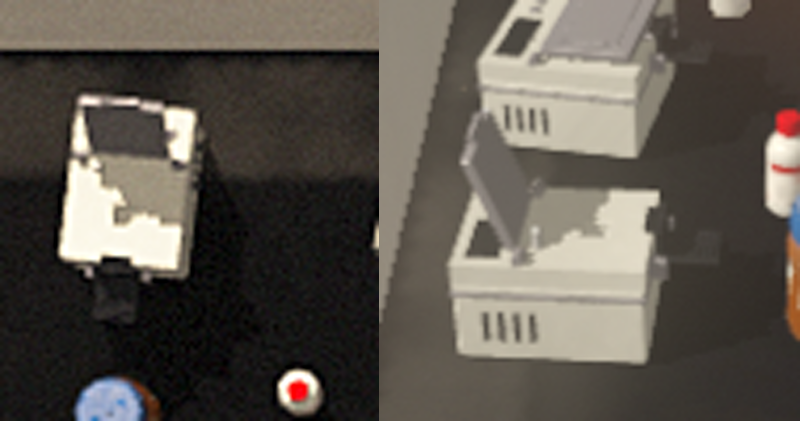

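The lid now leans back with its near edge at (463,146), against (465,146) predicted for 1.92 rad and (486,142) for 1.75 rad. The tab is level and the reader outline is unchanged. Before handing in I'll compare the images for any shift of the other things.

```bash
python3 - <<'E'
import cv2,numpy as np
def sh(n,name,r):
    a,b=(cv2.cvtColor(cv2.imread(f"pics/{n}{k}.png"),6).astype(np.float32) for k in("0","f"))
    x,y,X,Y=r;t=a[y:Y,x:X];m=cv2.matchTemplate(b[y-6:Y+6,x-6:X+6],t,cv2.TM_CCOEFF_NORMED);_,v,_,p=cv2.minMaxLoc(m)
    print(n,name,(p[0]-6,p[1]-6),round(v,3))
for a in(("top","wide",(252,148,304,208)),("top","amber",(180,216,206,240)),("top","small",(228,214,244,230)),("top","reader_back",(178,152,214,165)),("top","reader_front",(178,185,214,210)),
 ("side","amber",(278,230,308,282)),("side","small",(272,210,292,244)),("side","carton",(266,142,308,176)),("side","wide",(190,172,252,226)),("side","narrow_body",(184,255,248,285)),("side","tab",(245,235,266,262))): sh(*a)
from rig import ctrl
print(ctrl.finish_job(),ctrl.sense()["time_s"])
E
```

```text
top wide (0, 0) 0.999
top amber (0, 0) 0.997
top small (0, 0) 0.998
top reader_back (0, -1) 0.662
top reader_front (0, 0) 0.931
side amber (0, 0) 1.0
side small (0, 0) 1.0
side carton (0, 0) 1.0
side wide (0, 0) 0.977
side narrow_body (0, 0) 1.0
side tab (0, 0) 0.994
the job is handed in; nothing more can be done
the job is handed in; nothing more can be done
```

The narrow reader is ready for loading, and I have handed the job in. With shut fingertips I pressed its release tab until the lid popped up, with about 4 N read at the wrist. I then lifted straight off, pushed the lid back past upright, and backed the arm well clear, at about 8.3 s of robot time.

**Lid:** in the last side picture its edge lies where an angle of about 1.92 rad, the stop, should put it. I read this from pixels, since the joint angle is not reported.

**Tab:** it is back at its rest position.

**Reader and other things:** the narrow reader's body, the wide reader (still shut), both bottles and the carton show no shift when compared with the first pictures.

**One check disagreed:** the patch on the back of the narrow reader's deck matched poorly in the top view (0.66, with a 1-pixel offset). The open lid now covers that area, and the side view of the reader's body matched with no shift (1.0).

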